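# Shift the bench mixer into third

### The job

Put the bench mixer into third gear: with the fingertips, push the black ball knob of its gear lever out of the left leg of the H gate to neutral, across to the right, then forward (away from the mixer's operator side) until it is fully home in the far right slot. Only push the lever, gently; do not grip it, do not stray into the near right slot, and leave the beaker, bottles and cup standing where they are.

Things in the scene. Friction and masses are not known exactly. Their poses are not given: they have to be found in the camera images.
- mixer: bench mixer, fixed: grey gearbox housing 190 x 190 mm, 77 mm high, its aluminium top is the gate plate; at its left a low deck (40 mm high, to y = +223 mm) with a turntable (top 50 mm) and beaker at y = +160 mm. Origin on the counter under the housing's centre; x to its back (forward, away from its operator), y to its left, z up. May stand turned.
- gate_centre (a point): centre of the H gate, on the plate's upper face, 77 mm above the counter, axes as mixer's. Opening 58 x 58 mm: two legs along x, 18 mm wide, centre lines at y = +-20 mm, joined at x = 0 by a crossing along y, 18 mm wide (neutral). Left leg (+y): slot one at +x, slot two at -x. Right leg (-y): slot three (the far one) at +x, slot four (the near one) at -x.
- knob (a point): centre of the black ball knob, 40 mm in diameter, on the gear lever: a steel rod 12 mm thick that rises through the gate from a pivot 15 mm above the counter, under the gate's centre. Knob centre 150 mm from the pivot: 165 mm above the counter when upright, about 150 mm at a slot's end. The plate stops the rod: it leaves a leg only through the crossing.
- lever_across (a joint): sideways lean a of the lever, rad: + to the mixer's right (-y). About -0.32 in the left leg, where it starts, +0.32 in the right leg (-+0.03). With f = lever_forward the knob is at x = 0.150 sin f, y = -0.150 cos f sin a, z = 0.015 + 0.150 cos f cos a in mixer's frame. Friction only, no spring: about 1.5 to 2 N at the knob moves it and it stays where left.
- lever_forward (a joint): front-to-back lean f of the lever, rad: + forward (+x of mixer). 0 is neutral; the crossing is free within about 0.045 of it; a slot's end stops it at about +-0.33. Same friction. It starts anywhere along the left leg: in slot one, slot two or between.
- beaker_250: clear glass beaker, 75 mm wide, 95 mm tall, origin under its foot; it stands loose on the mixer's turntable, its foot 50 mm above the counter. Leave it alone.
- sample_1: white screw-cap sample bottle with a blue cap, 34 mm across, 68 mm tall, origin under its foot; stands loose on the counter just right of the mixer. Leave it alone.
- sample_4: white screw-cap sample bottle with a red cap, 42 mm across, 85 mm tall, origin under its foot; stands loose on the counter right of the mixer. Leave it alone.
- sample_6: white screw-cap sample bottle with a green cap, 34 mm across, 68 mm tall, origin under its foot; stands loose on the counter in front of the mixer. Leave it alone.
- yellow_cup: open yellow plastic cup, 70 mm wide, 61 mm tall, origin under its foot, loose near the front edge of the counter. Leave it alone.
- acid_bottle: brown screw-cap bottle with a blue cap, 64 mm across, 140 mm tall, origin under its foot, loose at the back of the counter. Leave it alone.

How it is judged:
On the way:
1. the lever has been pushed across neutral into the right leg (lever_across above 0.24) (value of joint lever_across above 0.24 rad and value of joint lever_forward below 0.15 rad), for 0.1 s.
At the end, for the whole second after the job is handed in: The lever rests in the far right slot, fully forward: lever_forward above 0.28 rad (the slot's end is at about 0.33) and lever_across above 0.24 rad, both still; the robot is clear; beaker, bottles and cup upright (within 0.15 rad) and within 25 mm of where they stood (value of joint lever_across above 0.24 rad and value of joint lever_forward above 0.28 rad and velocity of joint lever_across between -0.05 and 0.05 rad/s and velocity of joint lever_forward between -0.05 and 0.05 rad/s and distance of each of beaker_250, sample_1, sample_4, sample_6, yellow_cup, acid_bottle from where it was at the start of the episode below 0.025 m and angle between each of beaker_250, sample_1, sample_4, sample_6, yellow_cup, acid_bottle's own z axis and vertical below 0.15 rad); the robot touches nothing.
It fails at once if the lever strays into the near right slot (lever_forward below -0.15 rad in the right leg) (value of joint lever_across above 0.2 rad and value of joint lever_forward below -0.15 rad).
It fails at once if the lever is gripped or forced (more than 30 N between fingers and lever) (contact force between the fingers and lever_forward above 30 N).
It fails at once if the beaker, a bottle or the cup is knocked over, pushed or carried away (more than 25 mm) or lifted (distance of any of beaker_250, sample_1, sample_4, sample_6, yellow_cup, acid_bottle from where it was at the start of the episode above 0.025 m or angle between any of beaker_250, sample_1, sample_4, sample_6, yellow_cup, acid_bottle's own z axis and vertical above 0.5 rad).
It also fails if it takes over 58 s, if anything falls off the work surface, if the arm or the gripper's body presses on something with over 40 N, if the wrist force passes 120 N, or if a joint passes its speed limit or range.

### The arm

A 7-joint arm with a two-finger parallel gripper is mounted at the origin on a cart in front of the work surface, level with it; the furniture and walls round the work are solid. World frame = base frame: x ahead of the robot, y to its left, z up, the work surface at z = 0. Lengths are in m, angles in rad, forces in N, time in s.
With the tool pointing down it reaches from about 0.425 to 0.925 m from the base axis. Payload 6.8 kg.
Tool frame: the origin (TCP) lies between the finger pads; the fingertips stand 8 mm ahead of it and the grasp point (between the pads) lies 11 mm behind it; z points along the fingers, y is the line along which they close (so a half turn about z gives the same grasp; the last joint's range is limited). The gripper opens to 85 mm and grips with 20 to 120 N. Pads are 22 mm wide; open, the fingers measure 114 mm over their backs; the gripper's body (76 mm by 85 mm) begins 54 mm behind the grasp point. The pads swing forward as they close: fully open they stand 13 mm farther back than shut.
Start: joints at [-1.401, 0.477, 0.022, 1.555, -0.011, 1.109, -0.083], TCP at [0.185, 0.649, 0.239] pointing down, gripper open.
Joint ranges: [-2.96, 2.96], [-0.34, 2.1], [-1.41, 1.46], [0.24, 2.44], [-1.37, 4.51], [0.17, 1.92], [-2.96, 2.96]. Speed limits (rad/s): [2.39, 2.39, 3.14, 3.14, 3.14, 3.14, 3.14].

### API

Orientations are given as a unit quaternion [x, y, z, w].
In Python, from rig import sense, read_camera, hand_in gives the robot as it stands. The module is installed in compiled form; this text tells all that it offers.
- The arm moves only by the tool send_rows, never from a script. Its argument "rows" is one flat list of numbers, 7 for each row, row after row: the opening, from 0 (shut) to 1 (fully open), then the shift along the tool's x, y, z in mm, then the turn, a rotation vector about the tool's x, y, z in degrees. A call has exactly 10 rows; each row shifts and turns the commanded pose from where the row before left it, along the tool's axes as they then stand; what a row does not reach is not made up. A row lasts 1/8 s, in which the tool goes at most 62.5 mm and 10.7 degrees, less where a joint would pass 70% of its speed; a pose out of reach is approached as far as the arm can. A call with a gripper value outside its range is refused whole. The fingers move at their own pace and stop on an object; the grip force is fixed at half the most. Time passes only in rows, so rows that do not move let the fingers close, or fill a call up. It gives the time, the measured TCP pose, the force, the opening and the grip force at its end, in the units of the state.
- sense(): the state, without advancing time (a new reading comes with each control period).
- read_camera(name): name is "scene" or "top" or "wrist"; returns a dict with "pixels" (384x512x3 uint8, red, green, blue), "range_z" (384x512 float32, m along the optical axis (not along the pixel's ray), 0 where there is no reading), "intrinsics" (3x3 intrinsics, pixels), "view" (4x4, takes a point from world to camera coordinates). Camera axes: x right, y down, z forward; pixel columns grow to the right and rows downward; lengths in m; the calibration is good to about 2 mm. A picture is of the moment at which its call begins.
- hand_in(): hands the job in; it is judged then, once.
The state is a dict: "time_s": time; "qpos": joint angles; "joint_velocities": joint speeds; "tau": joint torques, N m; "ee_pos": TCP position; "eef_rot": TCP orientation; "wrist_force": force on the tool from outside, world axes, zero at the start; "wrist_torque": the same for the moment, N m; "grip_width": opening from 0.0 (shut) to 1.0 (fully open); "gripper_force": force on a finger pad.
Only numpy, scipy, OpenCV 4.12 (cv2) and the standard library are available. Lean on these libraries where they do the work, as an engineer would, in place of code of your own. Each camera call takes 0.05 s, during which the arm holds its last target. There are 200 camera calls.

## Working session

There is one attempt and no reset: what is moved stays moved. The work goes in short steps, Python scripts to look and compute and a tool call to move; the robot and the scene stay as the last step left them, time stands still between calls to the robot, and variables do not carry over. Pictures are saved under pics/ and viewed, at most 10 in all, crops included, and the job is handed in when it is done.

Besides the shell and the picture viewer there is one more tool, called after "Request:" by a JSON object that holds its "api" and its "payload". send_rows: Moves the arm, as the interface text tells. Its arguments: {"type":"object","properties":{"rows":{"type":"array"}},"required":["rows"]}

```bash
mkdir -p pics
cat > h.py <<'E'
import numpy as np, cv2, pickle
from rig import sense, read_camera, hand_in
def cap(n,tag):
    c=read_camera(n); pickle.dump(c,open(f'{tag}.pkl','wb')); cv2.imwrite(f'pics/{tag}.png',c['pixels'][:,:,::-1]); return c
def pts(c):
    K,V,d=c['intrinsics'],c['view'],c['range_z']
    v,u=np.mgrid[:384,:512]
    P=np.stack([(u-K[0,2])/K[0,0]*d,(v-K[1,2])/K[1,1]*d,d],-1)
    W=(P-V[:3,3])@V[:3,:3]; W[d==0]=np.nan; return W
E
python3 -c "
from h import *
a=cap('top','t0');b=cap('scene','s0')
cv2.imwrite('pics/both.png',cv2.resize(np.vstack([a['pixels'],b['pixels']]),None,fx=.78,fy=.78)[:,:,::-1])
s=sense();print(s['time_s'],s['ee_pos'],s['eef_rot'],s['grip_width'])
for c in(a,b):print(c['view'].round(3).tolist())
"
```

```text
0.1 [0.18497368 0.64863114 0.238433  ] [ 1.38430069e-01  9.90371871e-01 -8.19752542e-04 -4.31786666e-05] 0.9994179877826938
[[-0.013, -1.0, 0.011, 0.087], [-0.998, 0.012, -0.062, 0.558], [0.062, -0.011, -0.998, 1.219], [0.0, 0.0, 0.0, 1.0]]
[[0.243, -0.97, -0.007, -0.033], [-0.661, -0.16, -0.733, 0.473], [0.71, 0.183, -0.68, 0.686], [0.0, 0.0, 0.0, 1.0]]
```

View pics/t0.png

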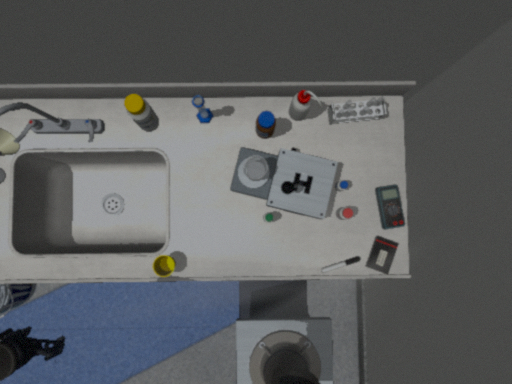

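View pics/s0.png

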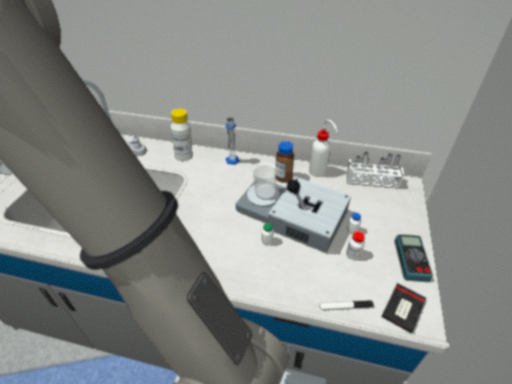

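The top view shows the housing around pixel (303,183), turned slightly, with the knob at about (288,187). I'll enlarge it and measure.

```bash
python3 -c "
from h import *
c=pickle.load(open('t0.pkl','rb'))
im=cv2.resize(c['pixels'][130:240,215:365],None,fx=5,fy=5,interpolation=cv2.INTER_CUBIC);cv2.imwrite('pics/t0c.png',im[:,:,::-1])
W=pts(c)
m=np.zeros((384,512),bool);m[130:240,215:365]=1
pl=m&(abs(W[...,2]-.077)<.006)
n,l,st,ce=cv2.connectedComponentsWithStats(pl.astype(np.uint8)); i=1+st[1:,4].argmax(); q=W[l==i]
r=cv2.minAreaRect((q[:,:2]*1000).astype(np.float32));print(r,cv2.boxPoints(r),np.median(q[:,2]),len(q))
k=m&(W[...,2]>.12); k[:, :265]=0; k[:140]=0
for p,(v,u) in zip(W[k],np.argwhere(k)): print(u,v,p.round(3))
for n,(u,v) in dict(beaker=(255,170),s1=(344,185),s4=(347,213),s6=(269,217),acid=(265,118)).items(): print(n,W[v,u].round(3))
"
```

```text
((597.6286010742188, -60.501304626464844), (189.02947998046875, 189.58364868164062), 75.2189712524414) [[ 481.8605    -127.70453  ]
 [ 665.1704    -176.07217  ]
 [ 713.3967       6.7019196]
 [ 530.0868      55.069565 ]] 0.07709950759516666 3085
265 160 [0.66  0.058 0.152]
265 161 [0.658 0.058 0.144]
266 161 [0.658 0.055 0.142]
265 162 [0.656 0.058 0.14 ]
266 162 [0.655 0.055 0.142]
265 163 [0.653 0.058 0.139]
266 163 [0.653 0.055 0.139]
265 164 [0.65  0.058 0.135]
266 164 [0.649 0.055 0.143]
267 164 [0.648 0.053 0.152]
266 165 [0.647 0.055 0.141]
267 165 [0.647 0.052 0.14 ]
266 166 [0.644 0.055 0.141]
267 166 [0.643 0.052 0.144]
266 167 [0.64  0.055 0.141]
267 167 [0.64  0.053 0.145]
267 168 [0.637 0.053 0.145]
266 169 [0.634 0.055 0.141]
267 169 [0.634 0.053 0.144]
266 170 [0.631 0.056 0.146]
267 170 [0.631 0.053 0.145]
265 171 [0.629 0.059 0.139]
266 171 [0.628 0.056 0.144]
265 172 [0.626 0.058 0.137]
266 172 [0.625 0.056 0.147]
265 173 [0.621 0.059 0.147]
265 174 [0.619 0.059 0.142]
285 181 [0.595 0.    0.161]
286 181 [ 0.595 -0.002  0.163]
287 181 [ 0.595 -0.005  0.162]
288 181 [
[... 3548 characters left out ...]
290 191 [ 0.565 -0.013  0.169]
291 191 [ 0.565 -0.016  0.165]
292 191 [ 0.565 -0.02   0.161]
283 192 [0.563 0.007 0.16 ]
284 192 [0.563 0.004 0.161]
285 192 [0.562 0.002 0.168]
286 192 [ 0.562 -0.001  0.169]
287 192 [ 0.562 -0.004  0.17 ]
288 192 [ 0.562 -0.007  0.168]
289 192 [ 0.562 -0.011  0.163]
290 192 [ 0.562 -0.014  0.163]
291 192 [ 0.562 -0.017  0.161]
284 193 [0.56  0.004 0.156]
285 193 [0.56  0.001 0.158]
286 193 [ 0.56  -0.002  0.16 ]
287 193 [ 0.56  -0.005  0.161]
288 193 [ 0.56  -0.008  0.162]
289 193 [ 0.56  -0.011  0.157]
290 193 [ 0.56  -0.014  0.158]
beaker [0.644 0.088 0.052]
s1 [ 0.59  -0.197  0.067]
s4 [ 0.5   -0.2    0.085]
s6 [0.49  0.046 0.069]
acid [0.792 0.056 0.137]
```

View pics/t0c.png

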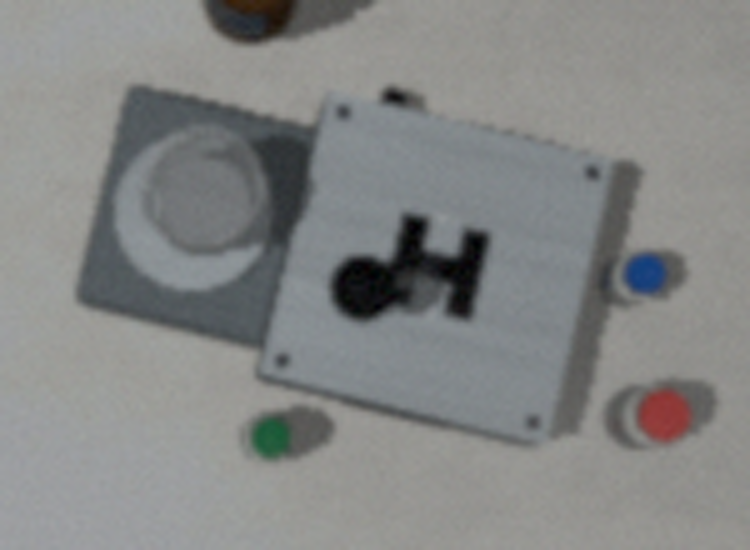

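Measured results:

- **Mixer:** origin (0.598, -0.060), with x at -14.8°.
- **Knob:** (0.577, -0.005, 0.153), which is (-34, +48) mm in the mixer frame. That gives f≈-0.23 and a≈-0.33, so the lever is in slot two. The heights agree with this.
- **Tool:** -x already points almost exactly along mixer forward, and +y points to mixer left.

I'll close the fingers and travel to a point behind the knob.

Request:
{"api": "send_rows", "payload": {"rows": [0, -41, -44, 0, 0, 0, -1.1, 0, -41, -44, 0, 0, 0, 0, 0, -41, -44, 0, 0, 0, 0, 0, -41, -44, 0, 0, 0, 0, 0, -41, -44, 0, 0, 0, 0, 0, -41, -44, 0, 0, 0, 0, 0, -41, -44, 0, 0, 0, 0, 0, -41, -44, 0, 0, 0, 0, 0, -41, -44, 0, 0, 0, 0, 0, -41, -44, 0, 0, 0, 0]}}

```text
time_s: 1.35
ee_pos: [0.4684, 0.1166, 0.2393]
eef_rot: [0.129, 0.992, 0.0, 0.0]
wrist_force: [0.8, 0.3, 0.7]
grip_width: -0.0
gripper_force: 0.0
```

```bash
cat >> h.py <<'E'
from scipy.spatial.transform import Rotation as Ro
O=np.array([.5976,-.0605]);th=np.radians(-14.8);X=np.array([np.cos(th),np.sin(th)]);Y=np.array([-X[1],X[0]])
def st():
    s=sense();p=s['ee_pos'];R=Ro.from_quat(s['eef_rot']).as_matrix();d=p[:2]-O
    f=s['wrist_force']
    print('t',round(s['time_s'],2),'tcp mixer mm',(np.array([d@X,d@Y,p[2]])*1e3).round(1),'yaw',round(np.degrees(np.arctan2(-R[1,0],-R[0,0])),1),'tilt',R[2].round(3),'F mixer',np.round([f[:2]@X,f[:2]@Y,f[2]],1),'grip',s['grip_width'])
def knob(n='top',tag='k'):
    c=cap(n,tag);W=pts(c);d=W[...,:2]-O;x=d@X;y=d@Y
    dark=c['pixels'].max(-1)<60
    m=dark&(W[...,2]>.145)&(W[...,2]<.19)&(abs(x)<.085)&(abs(y)<.085)
    q=np.stack([x[m],y[m],W[...,2][m]],1)
    sol=None
    if len(q)>10:
        from scipy.optimize import least_squares
        g=lambda p:np.array([.15*np.sin(p[0]),-.15*np.cos(p[0])*np.sin(p[1]),.015+.15*np.cos(p[0])*np.cos(p[1])])
        sol=min((least_squares(lambda p:np.linalg.norm(q-g(p),axis=1)-.02,s0,loss='soft_l1',f_scale=.003) for s0 in([-.2,-.3],[0,0],[.2,.3],[0,.3])),key=lambda r:r.cost)
        print('n',len(q),'f,a',sol.x.round(3),'knob mm',(g(sol.x)*1e3).round(1),'rms mm',np.sqrt(2*sol.cost/len(q))*1e3)
E
python3 -c "
from h import *
st();knob()"
```

```text
t 1.35 tcp mixer mm [-170.2  138.2  239.3] yaw -14.8 tilt [-0.  0. -1.] F mixer [0.7 0.5 0.7] grip -0.00022777490837993353
n 119 f,a [-0.223 -0.332] knob mm [-33.2  47.7 153.3] rms mm 1.4742580888789238
```

Request:
{"api": "send_rows", "payload": {"rows": [0, -30, -30, 0, 0, 0, 0, 0, -30, -30, 0, 0, 0, 0, 0, -22, -30, 0, 0, 0, 0, 0, 0, 0, 0, 0, 0, 0, 0, 0, 0, 30, 0, 0, 0, 0, 0, 0, 30, 0, 0, 0, 0, 0, 0, 24, 0, 0, 0, 0, 0, 0, 10, 0, 0, 0, 0, 0, 0, 0, 0, 0, 0, 0, 0, 0, 0, 0, 0, 0]}}

```text
time_s: 2.65
ee_pos: [0.5248, 0.0107, 0.1462]
eef_rot: [0.129, 0.992, 0.0, 0.001]
wrist_force: [1.0, 0.7, -0.3]
grip_width: -0.001
gripper_force: 0.0
```

```bash
python3 -c "
from h import *
st();knob();
a=cap('scene','s1');cv2.imwrite('pics/s1c.png',cv2.resize(a['pixels'][140:270,210:390],None,fx=4,fy=4)[:,:,::-1])"
```

```text
t 2.65 tcp mixer mm [-88.6  50.3 146.2] yaw -14.8 tilt [-0.001  0.001 -1.   ] F mixer [ 0.8  0.9 -0.3] grip -0.0006975899348309119
```

View pics/s1c.png

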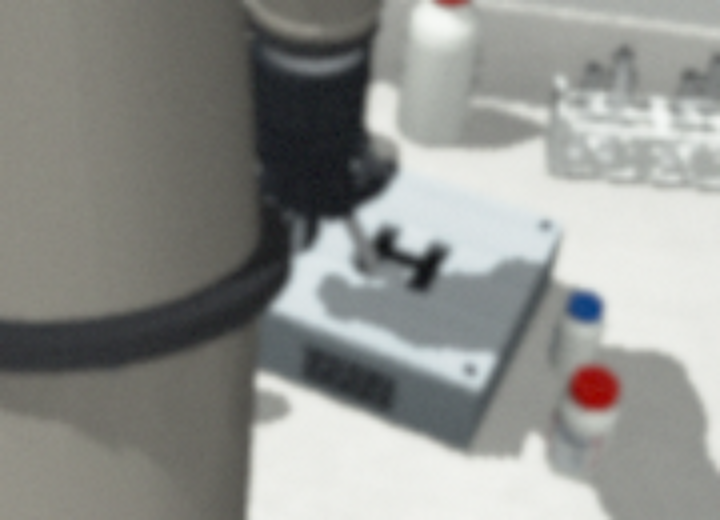

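The fingers stand behind the knob, clear of everything. I'll push it gently forward to a little short of neutral, then look.

Request:
{"api": "send_rows", "payload": {"rows": [0, -6, -1, 0, 0, 0, 0, 0, -6, -1, 0, 0, 0, 0, 0, -6, 0, 0, 0, 0, 0, 0, -6, 0, 0, 0, 0, 0, 0, -6, 0, 0, 0, 0, 0, 0, -6, 0, 0, 0, 0, 0, 0, -6, 0, 0, 0, 0, 0, 0, -6, 0, 0, 0, 0, 0, 0, 0, 0, 0, 0, 0, 0, 0, 0, 0, 0, 0, 0, 0]}}

```text
time_s: 4.0
ee_pos: [0.5703, -0.0041, 0.1453]
eef_rot: [0.129, 0.992, -0.0, 0.0]
wrist_force: [-0.6, 1.3, -0.1]
grip_width: 0.001
gripper_force: 0.0
```

```bash
python3 -c "
from h import *
st();knob();knob('scene');knob('wrist','w1')"
```

```text
t 4.0 tcp mixer mm [-40.8  47.5 145.3] yaw -14.8 tilt [-0.001 -0.    -1.   ] F mixer [-0.9  1.1 -0.1] grip 0.0011585265699340444
n 86 f,a [-0.261 -0.303] knob mm [-38.8  43.2 153.3] rms mm 8.6768655962732
n 4224 f,a [-0.252 -0.281] knob mm [-37.5  40.3 154.5] rms mm 8.389981150202624
```

View pics/w1.png

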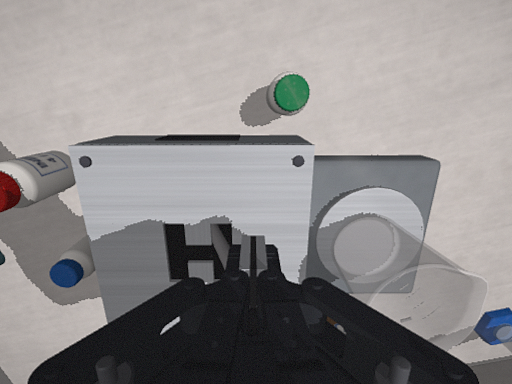

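The wrist view shows the fingertips at (255,250) hiding the knob, with the rod visible at about (222,240) in the left leg. I'll get the lever angle from the rod's depth points.

```bash
cat >> h.py <<'E'
def rod(c,r=.03):
    W=pts(c);d=W[...,:2]-O;x=d@X;y=d@Y;z=W[...,2]
    m=(z>.085)&(z<.13)&(abs(x)<.055)&(abs(y)<.055)
    q=np.stack([x[m],y[m],z[m]-.015],1);uv=np.argwhere(m)[:,::-1]
    from scipy.optimize import least_squares
    def dist(p):
        u=np.array([np.sin(p[0]),-np.cos(p[0])*np.sin(p[1]),np.cos(p[0])*np.cos(p[1])])
        return np.linalg.norm(np.cross(q,u),axis=1)-.006
    s=min((least_squares(dist,s0,loss='soft_l1',f_scale=.002) for s0 in([-.2,-.3],[0,-.3],[0,0],[0,.3],[.2,.3])),key=lambda r:r.cost)
    e=abs(dist(s.x)); print('rod n',len(q),'inl',(e<.003).sum(),'f,a',s.x.round(3),'uv',np.median(uv,0),'knob x mm',150*np.sin(s.x[0]),'y',-150*np.cos(s.x[0])*np.sin(s.x[1]))
E
python3 -c "
from h import *
rod(pickle.load(open('w1.pkl','rb')));rod(pickle.load(open('s1.pkl','rb')));rod(read_camera('scene'))"
```

```text
rod n 118 inl 118 f,a [-0.081 -0.348] uv [223. 256.] knob x mm -12.168710484707956 y 50.9558436321997
rod n 42 inl 42 f,a [-0.238 -0.343] uv [299. 199.] knob x mm -35.3696697051146 y 49.091303209555
rod n 50 inl 50 f,a [-0.068 -0.348] uv [301. 195.] knob x mm -10.219045742782052 y 51.03015351558824
```

The rod fit works in both views: the knob is now at x≈-10 mm, about 30 mm ahead of the TCP, as expected. I'll push 10 mm more, then back off and move round to the knob's left side.

Request:
{"api": "send_rows", "payload": {"rows": [0, -5, 0, 0, 0, 0, 0, 0, -5, 0, 0, 0, 0, 0, 0, 0, 0, 0, 0, 0, 0, 0, 0, 0, 0, 0, 0, 0, 10, 0, 0, 0, 0, 0, 0, 10, 15, 0, 0, 0, 0, 0, 0, 20, 0, 0, 0, 0, 0, 0, 10, 0, 0, 0, 0, 0, 0, 0, 0, 0, 0, 0, 0, 0, 0, 0, 0, 0, 0, 0]}}

```text
out of range
```

```bash
python3 -c "
from h import *
st();rod(cap('wrist','w2'));rod(cap('scene','s2'));knob()"
```

```text
t 4.2 tcp mixer mm [-41.1  47.7 145.3] yaw -14.8 tilt [-0.  0. -1.] F mixer [ 0.7 -0.6 -0.8] grip -0.0018509638790147466
rod n 121 inl 121 f,a [-0.081 -0.347] uv [223. 256.] knob x mm -12.1847492442842 y 50.8881445706941
rod n 52 inl 51 f,a [-0.066 -0.348] uv [301. 195.] knob x mm -9.941949581557964 y 50.99450644817657
```

The call was refused because a row was miscounted, so nothing moved. Resending it corrected.

Request:
{"api": "send_rows", "payload": {"rows": [0, -5, 0, 0, 0, 0, 0, 0, -5, 0, 0, 0, 0, 0, 0, 0, 0, 0, 0, 0, 0, 0, 0, 0, 0, 0, 0, 0, 0, 10, 0, 0, 0, 0, 0, 0, 10, 10, 0, 0, 0, 0, 0, 0, 15, 0, 0, 0, 0, 0, 0, 15, 0, 0, 0, 0, 0, 0, 5, 0, 0, 0, 0, 0, 0, 0, 0, 0, 0, 0]}}

```text
time_s: 5.6
ee_pos: [0.5722, 0.0428, 0.1452]
eef_rot: [0.128, 0.992, -0.0, 0.0]
wrist_force: [-0.7, 0.2, 0.0]
grip_width: 0.0
gripper_force: 0.0
```

```bash
python3 -c "
from h import *
st();rod(cap('wrist','w2'));rod(cap('scene','s2'));knob()"
```

```text
t 5.6 tcp mixer mm [-51.   93.3 145.2] yaw -14.8 tilt [-0. -0. -1.] F mixer [-0.7  0.   0. ] grip 0.00020084431647187571
rod n 273 inl 273 f,a [-0.014 -0.346] uv [172. 275.] knob x mm -2.070573989026348 y 50.88250604468942
rod n 52 inl 51 f,a [-0.005 -0.352] uv [302.  193.5] knob x mm -0.7321782602352401 y 51.676875729922884
```

Lever is in neutral (f≈-0.01). Moving the fingers forward alongside the knob's left, raised slightly to clear the beaker.

Request:
{"api": "send_rows", "payload": {"rows": [0, 0, 2, -8, 0, 0, 0, 0, -8, 0, 0, 0, 0, 0, 0, -10, 0, 0, 0, 0, 0, 0, -10, 0, 0, 0, 0, 0, 0, -10, 0, 0, 0, 0, 0, 0, -10, 0, 0, 0, 0, 0, 0, -2, 0, 0, 0, 0, 0, 0, 0, 0, 0, 0, 0, 0, 0, 0, 0, 0, 0, 0, 0, 0, 0, 0, 0, 0, 0, 0]}}

```text
time_s: 7.0
ee_pos: [0.6205, 0.0316, 0.1534]
eef_rot: [0.129, 0.992, 0.0, -0.0]
wrist_force: [0.4, -0.2, -0.3]
grip_width: -0.002
gripper_force: 0.0
```

```bash
python3 -c "
from h import *
st();rod(cap('wrist','w3'));rod(cap('scene','s3'))
a=pickle.load(open('s3.pkl','rb'));b=pickle.load(open('w3.pkl','rb'))
cv2.imwrite('pics/c3.png',np.vstack([cv2.resize(a['pixels'][140:240,210:360],(450,300)),cv2.resize(b['pixels'],(450,300))])[:,:,::-1])"
```

```text
t 7.0 tcp mixer mm [ -1.3  94.9 153.4] yaw -14.8 tilt [ 0.  0. -1.] F mixer [ 0.4 -0.1 -0.3] grip -0.0016779780607653247
rod n 301 inl 301 f,a [-0.012 -0.345] uv [168. 217.] knob x mm -1.737326309826581 y 50.74962026948771
rod n 56 inl 56 f,a [-0.006 -0.349] uv [302.  193.5] knob x mm -0.9576937251767161 y 51.274452544116805
```

View pics/c3.png

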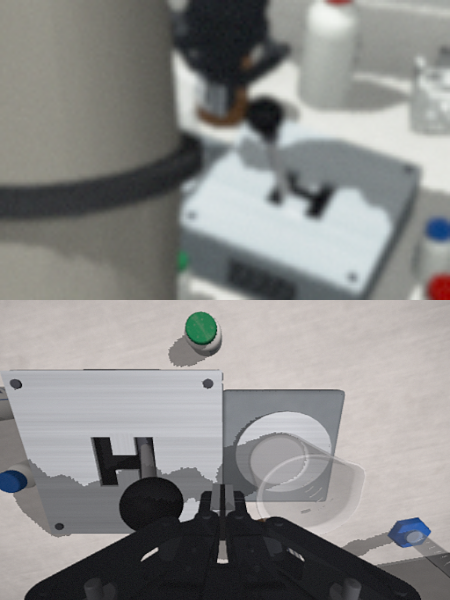

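The knob is clear of the fingers (bottom view: knob (150,507), tips (225,500)), and so is the beaker. Now pushing across to the right.

Request:
{"api": "send_rows", "payload": {"rows": [0, 0, -8, 0, 0, 0, 0, 0, 0, -8, 0, 0, 0, 0, 0, 0, -6, 0, 0, 0, 0, 0, 0, -6, 0, 0, 0, 0, 0, 0, -6, 0, 0, 0, 0, 0, 0, -6, 0, 0, 0, 0, 0, 0, -6, 0, 0, 0, 0, 0, 0, -6, 0, 0, 0, 0, 0, 0, -6, 0, 0, 0, 0, 0, 0, 0, 0, 0, 0, 0]}}

```text
time_s: 8.35
ee_pos: [0.6056, -0.0257, 0.1532]
eef_rot: [0.13, 0.992, -0.0, -0.0]
wrist_force: [-0.7, 1.1, -0.1]
grip_width: -0.001
gripper_force: 0.2
```

```bash
python3 -c "
from h import *
st();rod(cap('wrist','w4'));rod(cap('scene','s4'))"
```

```text
t 8.35 tcp mixer mm [ -1.2  35.7 153.2] yaw -14.9 tilt [ 0.    -0.001 -1.   ] F mixer [-1.   0.9 -0.1] grip -0.0010238719594350331
rod n 405 inl 405 f,a [-0.011 -0.019] uv [208. 221.] knob x mm -1.6596770093475353 y 2.8365296207469908
rod n 48 inl 48 f,a [-0.005 -0.025] uv [311.  196.5] knob x mm -0.7709213630589612 y 3.765058497763317
```

Request:
{"api": "send_rows", "payload": {"rows": [0, 0, -6, 0, 0, 0, 0, 0, 0, -6, 0, 0, 0, 0, 0, 0, -6, 0, 0, 0, 0, 0, 0, -6, 0, 0, 0, 0, 0, 0, -6, 0, 0, 0, 0, 0, 0, -6, 0, 0, 0, 0, 0, 0, -6, 0, 0, 0, 0, 0, 0, -5, 0, 0, 0, 0, 0, 0, -3, 0, 0, 0, 0, 0, 0, 0, 0, 0, 0, 0]}}

```text
time_s: 9.7
ee_pos: [0.593, -0.0734, 0.1533]
eef_rot: [0.129, 0.992, -0.0, -0.0]
wrist_force: [-1.2, 0.7, -0.5]
grip_width: 0.001
gripper_force: 0.2
```

```bash
python3 -c "
from h import *
st();rod(cap('wrist','w5'));rod(cap('scene','s5'))"
```

```text
t 9.7 tcp mixer mm [ -1.2 -13.6 153.3] yaw -14.8 tilt [ 0. -0. -1.] F mixer [-1.3  0.4 -0.5] grip 0.0010482882703175091
rod n 494 inl 492 f,a [-0.01  0.32] uv [233. 220.] knob x mm -1.4742722516273423 y -47.12431964886385
rod n 47 inl 47 f,a [-0.003  0.306] uv [321. 201.] knob x mm -0.4949681229428319 y -45.236877005935995
```

The lever is in the right leg (a≈0.31–0.32, f≈0). Now going round behind the knob.

Request:
{"api": "send_rows", "payload": {"rows": [0, 0, 12, 0, 0, 0, 0, 0, 12, 4, 0, 0, 0, 0, 0, 15, 0, 0, 0, 0, 0, 0, 15, 0, 0, 0, 0, 0, 0, 13, 0, 0, 0, 0, 0, 0, 0, -12, 8, 0, 0, 0, 0, 0, -15, 0, 0, 0, 0, 0, 0, -15, 0, 0, 0, 0, 0, 0, -7, 0, 0, 0, 0, 0, 0, 0, 0, 0, 0, 0]}}

```text
time_s: 11.05
ee_pos: [0.5315, -0.0918, 0.1453]
eef_rot: [0.13, 0.992, -0.0, 0.0]
wrist_force: [0.4, -0.4, 0.1]
grip_width: 0.001
gripper_force: 0.0
```

```bash
python3 -c "
from h import *
st();rod(cap('wrist','w6'));rod(cap('scene','s6'))"
```

```text
t 11.05 tcp mixer mm [-55.9 -47.1 145.3] yaw -14.9 tilt [-0. -0. -1.] F mixer [ 0.5 -0.3  0.1] grip 0.0005058557532411289
rod n 37 inl 37 f,a [-0.021  0.324] uv [285. 273.] knob x mm -3.1758253543572246 y -47.813811220158385
rod n 1 inl 1 f,a [-0.099  0.307] uv [316. 204.] knob x mm -14.792397502800032 y -45.05413834029183
```

Request:
{"api": "send_rows", "payload": {"rows": [0, -8, 0, 0, 0, 0, 0, 0, -8, 0, 0, 0, 0, 0, 0, -7, 0, 0, 0, 0, 0, 0, -7, 0, 0, 0, 0, 0, 0, -7, 0, 0, 0, 0, 0, 0, -7, 0, 0, 0, 0, 0, 0, -7, 0, 0, 0, 0, 0, 0, -7, 0, 0, 0, 0, 0, 0, -6, 0, 0, 0, 0, 0, 0, 0, 0, 0, 0, 0]}}

```text
validation failed for argument at $.ro...
```

```bash
python3 -c "
from h import *
st();rod(cap('wrist','w7'));rod(cap('scene','s7'))"
```

```text
t 11.15 tcp mixer mm [-56.  -45.9 145.3] yaw -14.8 tilt [-0.  0. -1.] F mixer [-0.2  0.3 -1. ] grip -0.0006957999931715984
rod n 19 inl 19 f,a [-0.028  0.328] uv [284. 273.] knob x mm -4.225166742287164 y -48.25733081670431
rod n 1 inl 1 f,a [-0.074  0.204] uv [317. 205.] knob x mm -11.124789068097272 y -30.24015358955526
```

One number was missing, so nothing moved. Resending.

Request:
{"api": "send_rows", "payload": {"rows": [0, -8, 0, 0, 0, 0, 0, 0, -8, 0, 0, 0, 0, 0, 0, -7, 0, 0, 0, 0, 0, 0, -7, 0, 0, 0, 0, 0, 0, -7, 0, 0, 0, 0, 0, 0, -7, 0, 0, 0, 0, 0, 0, -7, 0, 0, 0, 0, 0, 0, -7, 0, 0, 0, 0, 0, 0, -6, 0, 0, 0, 0, 0, 0, 0, 0, 0, 0, 0, 0]}}

```text
time_s: 12.5
ee_pos: [0.5939, -0.1074, 0.1452]
eef_rot: [0.129, 0.992, -0.0, 0.0]
wrist_force: [-0.4, -0.0, 0.9]
grip_width: -0.0
gripper_force: 0.2
```

```bash
python3 -c "
from h import *
st();rod(cap('wrist','w7'));rod(cap('scene','s7'))"
```

```text
t 12.5 tcp mixer mm [  8.4 -46.2 145.2] yaw -14.8 tilt [-0. -0. -1.] F mixer [-0.4 -0.1  0.9] grip -0.0004549376234606316
rod n 407 inl 407 f,a [0.257 0.319] uv [280. 236.] knob x mm 38.1111963030932 y -45.437735409923846
rod n 44 inl 44 f,a [0.258 0.31 ] uv [323. 196.] knob x mm 38.26732384323461 y -44.30194634467291
```

Request:
{"api": "send_rows", "payload": {"rows": [0, -2, 0, 0, 0, 0, 0, 0, -2, 0, 0, 0, 0, 0, 0, -2, 0, 0, 0, 0, 0, 0, -2, 0, 0, 0, 0, 0, 0, -1, 0, 0, 0, 0, 0, 0, 0, 0, 0, 0, 0, 0, 0, 0, 0, 0, 0, 0, 0, 0, 0, 0, 0, 0, 0, 0, 0, 0, 0, 0, 0, 0, 0, 0, 0, 0, 0, 0, 0, 0]}}

```text
time_s: 13.85
ee_pos: [0.6021, -0.1096, 0.1453]
eef_rot: [0.129, 0.992, -0.0, 0.0]
wrist_force: [-0.8, 0.3, -0.4]
grip_width: 0.002
gripper_force: 0.6
```

```bash
python3 -c "
from h import *
st();rod(cap('wrist','w7'));rod(cap('scene','s7'))"
```

```text
t 13.85 tcp mixer mm [ 16.9 -46.3 145.3] yaw -14.8 tilt [-0. -0. -1.] F mixer [-0.9  0.1 -0.4] grip 0.0015463364406476457
rod n 474 inl 471 f,a [0.317 0.318] uv [279. 234.] knob x mm 46.74198926334216 y -44.508417353227706
rod n 50 inl 47 f,a [0.316 0.304] uv [324. 195.] knob x mm 46.57770079476749 y -42.61443364188287
```

f≈0.317, practically home. Backing straight off and up.

Request:
{"api": "send_rows", "payload": {"rows": [0, 15, 0, 0, 0, 0, 0, 0, 20, 0, 0, 0, 0, 0, 0, 25, 0, 0, 0, 0, 0, 0, 25, 0, 0, 0, 0, 0, 0, 15, 0, -30, 0, 0, 0, 0, 0, 0, -40, 0, 0, 0, 0, 0, 0, -40, 0, 0, 0, 0, 0, 0, 0, 0, 0, 0, 0, 0, 0, 0, 0, 0, 0, 0, 0, 0, 0, 0, 0, 0]}}

```text
time_s: 15.2
ee_pos: [0.5045, -0.0838, 0.2541]
eef_rot: [0.129, 0.992, -0.0, -0.001]
wrist_force: [-0.5, -0.8, 0.3]
grip_width: -0.001
gripper_force: 0.0
```

```bash
python3 -c "
from h import *
st();rod(cap('wrist','w8'));rod(cap('scene','s8'));knob('top','t8')"
```

```text
t 15.2 tcp mixer mm [-84.1 -46.3 254.1] yaw -14.8 tilt [ 0.002 -0.001 -1.   ] F mixer [-0.2 -0.8  0.3] grip -0.0007557676395301974
rod n 0 inl 0 f,a [-0.2 -0.3] uv [nan nan] knob x mm -29.80039961925918 y 43.444421643827326
rod n 64 inl 59 f,a [0.31  0.306] uv [324.5 194. ] knob x mm 45.730680982456995 y -43.087997457932076
n 125 f,a [0.327 0.322] knob mm [ 48.1 -44.9 149.8] rms mm 1.513517844780076
  return _methods._mean(a, axis=axis, dtype=dtype,
  ret = um.true_divide(
```

View pics/w8.png

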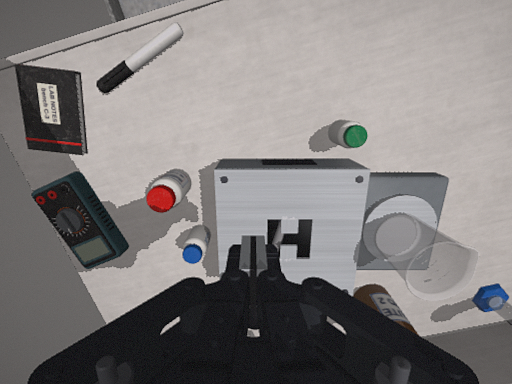

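The wrist view shows the red, blue and green bottles standing, the beaker at (440,270) upright, and the gripper clear. The lever reads f≈0.32, a≈0.31.

```bash
python3 -c "
from rig import hand_in
print(hand_in())"
```

```text
the job is handed in; nothing more can be done
None
```

The mixer is in third gear and the job is handed in: the lever rests in the far right slot (lever_forward about 0.32, lever_across about 0.31, by camera), the arm is clear, and nothing else was touched as far as the views show.

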